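# Refit the shaft retaining clip on a sample rotator

### The job

Slide the square white guard sleeve off the open end of the rotator's shaft and set it down gently on the bench. Then take the steel spring clip out of its holder and press it down, mouth first, into the groove round the shaft until it snaps fully home, without forcing it; leave it there and let go, with the bottle, jar and vessel undisturbed.

Things in the scene. Friction and masses are not known exactly. Their poses are not given: they have to be found in the camera images.
- rotator: Sample rotator, fixed to the bench: cream box 120 (x) x 140 (y) mm, top 138 mm up. Origin: centre of its underside, on the bench. z up; its level x axis points along the shaft to the open end. Its +x face carries a fixed grey wheel, 68 mm diameter, outer face 86 mm from the origin. Out of it comes the level stainless shaft, 18 mm diameter, axis 105 mm above the bench.
- shaft_root (a point): On the shaft's axis, in the wheel's outer face; axes as the rotator's. The shaft is set in or out in its chuck (stiff: holds 40 N), so the groove's middle lies anywhere 26 to 52 mm from here along +x, the open end 40 mm beyond it. Groove: 8 mm wide, core 12 mm diameter; the sleeve may hide it at first. Find it by eye or touch.
- sleeve: White guard sleeve, loose on the shaft: 30 x 30 mm square outside, 36 mm long along its x (the shaft's direction), about 60 g, square through-bore 21 mm. Origin at its centre, which hangs 1.5 mm below the shaft's axis. Its flat sides stand upright, 30 mm apart in its y.
- clip_holder: Grey block 50 x 50 x 20 mm, fixed to the bench. Origin: centre of its underside. In its top is one pocket, 6.5 mm (its x) x 28 mm (its y) and 14 mm deep, in which the clip stands.
- clip: Steel spring clip, 50 g: a fork, mouth down (-z), finger tab on top. Origin: centre of its bore, on the shaft's axis when seated (within 1 mm). x lies along the shaft, either way round. Fork 5 mm thick (x), 26 wide (y), feet 8.4 mm below the origin on the pocket's floor (origin about 15 mm above the bench). Two spring arms with lips of 2.5 mm radius, 6 mm either side, 6 mm below the origin.
- clip_tab (a point): Grip point on the clip's upright tab, 34 mm above the clip's origin, axes as the clip's. Tab 16 mm wide in y, 8 mm thick in x, from 13 to 46 mm above the origin. How it seats: lowered on the groove the lips meet the core with the clip's origin 12 mm above the shaft's axis; about 10 to 20 N then spreads the arms and it snaps home. On the full shaft they meet 16 mm above and cannot pass.
- reagent_jar: Bystander: clear glass jar with a blue lid, 60 mm diameter, 60 mm tall. Origin: centre of its base.
- amber_bottle: Bystander: amber glass bottle with a black cap, 64 mm diameter, 150 mm tall. Origin: centre of its base.
- ptfe_vessel: Bystander: white capped vessel, 38 mm diameter, 70 mm tall. Origin: centre of its base.
Mind the look-alikes: they are no part of the job. Leave any orange or red look-alike of the sleeve alone.

How it is judged:
By the outcome, as a careful person would: the job done as asked, in the order asked, and still so for the second after the job is handed in, with the robot touching nothing.
It also fails if it takes over 54 s, if anything falls off the work surface, if the arm or the gripper's body presses on something with over 40 N, if the wrist force passes 120 N, or if a joint passes its speed limit or range.

### The arm

A 6-joint arm with a two-finger parallel gripper is mounted at the origin on the work surface. World frame = base frame: x ahead of the robot, y to its left, z up, the work surface at z = 0. Lengths are in m, angles in rad, forces in N, time in s.
With the tool pointing down it reaches from about 0.275 to 0.75 m from the base axis. Payload 10.2 kg.
Tool frame: the origin (TCP) lies between the finger pads; the fingertips stand 17 mm ahead of it and the grasp point (between the pads) lies 2 mm behind it; z points along the fingers, y is the direction in which the jaws open and shut (so a half turn about z gives the same grasp; the last joint's range is limited). The gripper opens to 85 mm and grips with 20 to 120 N. Pads are 22 mm wide; open, the fingers measure 114 mm over their backs; the gripper's body (76 mm by 85 mm) begins 54 mm behind the grasp point. The pads swing forward as they close: fully open they stand 13 mm farther back than shut.
Start: joints at [-1.57, 0.313, 1.498, -0, 1.331, -0.223], TCP at [0.117, -0.512, 0.248] pointing down, gripper open.
Joint ranges: [-2.94, 2.94], [-0.97, 2.17], [0.19, 2.56], [-1.23, 4.37], [0.02, 3.11], [-2.88, 2.88]. Speed limits (rad/s): [2.39, 2.39, 3.01, 3.14, 3.14, 3.14].

### API

Orientations are given as a unit quaternion [w, x, y, z].
In Python, from bench import readout, viewer, workorder gives the robot as it stands.
- The arm moves only by the tool step_arm, never from a script. Its argument "series" is a list of rows, each an object with "jaw": the opening, from -1 (shut) to 1 (fully open); "translation": the shift along the tool's x, y, z in cm, a list of three; "angular": the turn, a rotation vector about the tool's x, y, z in rad, a list of three. A call has 1 to 5 rows; each row is the pose to reach, as a shift and turn from the pose measured when the call began, along the tool's axes at that moment; what a row does not reach only later rows make up. A row lasts 1/12 s, in which the tool goes at most 41.7 mm and 7.16 degrees, less where a joint would pass 70% of its speed; a pose out of reach is approached as far as the arm can. A call with a gripper value outside its range is refused whole. The fingers move at their own pace and stop on an object; "force" is the grip in N (left out, the last holds). Time passes only in rows, so rows that repeat a pose let the fingers close. It gives the time, the measured TCP pose, the force and the opening at its end, in the units of the state.
- readout.read_state(): the state, without advancing time (a new reading comes with each control period).
- viewer.grab_frame(name): name is "scene" or "top"; returns a dict with "pixels" (400x640x3 uint8, red, green, blue), "camera_matrix" (3x3 intrinsics, pixels), "extrinsics" (4x4, takes a point from world to camera coordinates). Camera axes: x right, y down, z forward; pixel columns grow to the right and rows downward; lengths in m; the calibration is good to about 2 mm. A picture is of the moment at which its call begins. There is no depth.
- workorder.sign_off(): hands the job in, once; it reports no verdict.
The state is a dict: "clock": time; "q": joint angles; "dq": joint speeds; "joint_torque": joint torques, N m; "tool_pos": TCP position; "tool_rot": TCP orientation; "contact_force": force on the tool from outside, world axes, zero at the start; "wrist_torque": the same for the moment, N m; "grip_width": finger opening in m.
Only numpy, scipy, OpenCV 4.12 (cv2) and the standard library are available. Lean on these libraries where they do the work, as an engineer would, in place of code of your own. Each camera call takes 0.05 s, during which the arm holds its last target.

## Working session

There is one attempt and no reset: what is moved stays moved. The work goes in short steps, Python scripts to look and compute and a tool call to move; the robot and the scene stay as the last step left them, time stands still between calls to the robot, and variables do not carry over. Pictures are saved under pics/ and viewed, and the job is handed in when it is done.

Besides the shell and the picture viewer there is one more tool, called after ">>>" as name(argument=value, ...), one argument or row to a line, values as JSON. step_arm: Moves the arm, as the interface text tells. Its arguments: {"type":"object","properties":{"series":{"type":"array","items":{"type":"object","properties":{"jaw":{"type":"number"},"translation":{"type":"array","items":{"type":"number"}},"angular":{"type":"array","items":{"type":"number"}}}}},"force":{"type":"number"}},"required":["series"]}

```bash
mkdir -p pics; ls; python3 - <<'E'
from bench import readout, viewer
import cv2, numpy as np
print(readout.read_state())
for n in("scene","top"):
    f=viewer.grab_frame(n); cv2.imwrite(f"pics/{n}0.png",cv2.cvtColor(f["pixels"],cv2.COLOR_RGB2BGR))
    print(n,np.round(f["camera_matrix"],2).tolist(),np.round(f["extrinsics"],4).tolist())
E
```

```text
pics
{'clock': 0.0, 'q': array([-1.57039988e+00,  3.13456305e-01,  1.49845405e+00, -9.00760214e-06,
        1.33099346e+00, -2.23418593e-01]), 'dq': array([ 0.00074943, -0.00053364,  0.00249862,  0.00060013,  0.00070881,
       -0.00021834]), 'joint_torque': array([-1.37128634e-03, -4.12269902e+01, -2.59744906e+01, -2.67745327e-04,
        4.13768328e-03,  2.03623166e-06]), 'tool_pos': array([ 0.11650077, -0.51166425,  0.24772545]), 'tool_rot': array([-6.51996006e-04,  9.93744552e-01,  1.11675133e-01,  6.86060757e-05]), 'contact_force': array([0.11479962, 0.04521006, 0.74798409]), 'wrist_torque': array([ 0.02104075,  0.06760361, -0.05000298]), 'grip_width': 0.08548275656211304}
scene [[431.91, 0.0, 314.63], [0.0, 431.91, 196.87], [0.0, 0.0, 1.0]] [[0.6204, 0.7843, -0.0025, -0.3977], [0.6168, -0.4898, -0.6162, -0.2772], [-0.4845, 0.3808, -0.7876, 1.4122], [0.0, 0.0, 0.0, 1.0]]
top [[424.19, 0.0, 319.88], [0.0, 424.19, 200.93], [0.0, 0.0, 1.0]] [[-0.0222, -0.9996, 0.0168, 0.0307], [-0.9912, 0.0198, -0.1306, 0.6115], [0.1302, -0.0196, -0.9913, 1.1967], [0.0, 0.0, 0.0, 1.0]]
```

View pics/scene0.png

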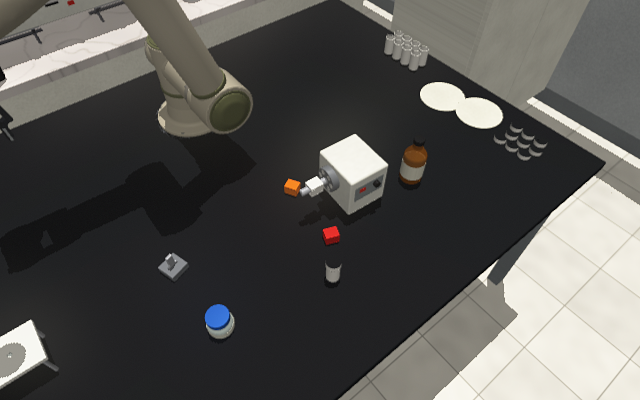

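View pics/top0.png

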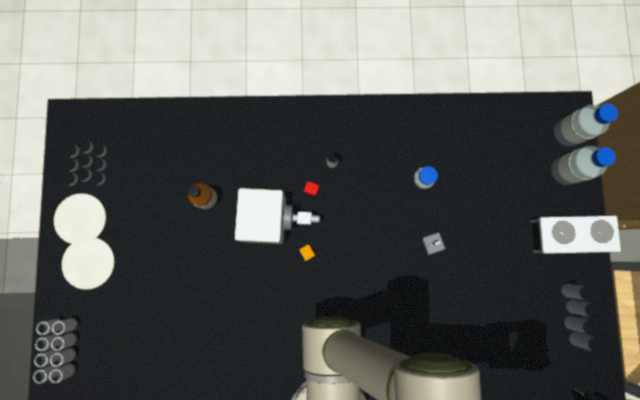

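The scene view shows the rotator at (353,172), with the white sleeve on its shaft at (315,186). The look-alike cubes are orange at (293,187) and red at (331,235). The holder with the clip is at (172,265), the jar at (219,321), the vessel at (333,270) and the bottle at (413,163). In the top view the sleeve is at (304,218) and the holder at (433,243).

Sleeve candidates are white (304,218), orange (307,252) and red (311,188); I choose the white one on the shaft. I'll check that in close crops.

```bash
cat > h.py <<'E'
from bench import readout, viewer, workorder
import cv2, numpy as np
from scipy.spatial.transform import Rotation as R
def grab(n):
    f=viewer.grab_frame(n); return cv2.cvtColor(f["pixels"],cv2.COLOR_RGB2BGR),np.array(f["camera_matrix"]),np.array(f["extrinsics"])
def proj(K,E,p):
    p=np.atleast_2d(p); c=p@E[:3,:3].T+E[:3,3]; u=c@K.T; return u[:,:2]/u[:,2:]
def ray(K,E,uv,z):
    d=np.linalg.inv(K)@np.array([uv[0],uv[1],1.]); d=E[:3,:3].T@d; o=-E[:3,:3].T@E[:3,3]
    return o+d*(z-o[2])/d[2]
def crop(im,x,y,w,h,s,name,off=(0,0)):
    cv2.imwrite(name,cv2.resize(im[y:y+h,x:x+w],None,fx=s,fy=s,interpolation=cv2.INTER_CUBIC))
def tool():
    s=readout.read_state(); q=s['tool_rot']; return s,np.array(s['tool_pos']),R.from_quat([q[1],q[2],q[3],q[0]])
E
python3 - <<'E'
from h import *
a,_,_=grab("top"); b,_,_=grab("scene")
crop(a,225,170,110,80,7,"pics/t1.png"); crop(b,275,130,120,90,6,"pics/s1.png")
A=cv2.resize(a[225:265,410:460],None,fx=7,fy=7,interpolation=cv2.INTER_CUBIC)
B=cv2.resize(b[245:285,150:200],None,fx=7,fy=7,interpolation=cv2.INTER_CUBIC)
cv2.imwrite("pics/h1.png",np.hstack([A,B]))
E
```

```text
(no output)
```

View pics/t1.png

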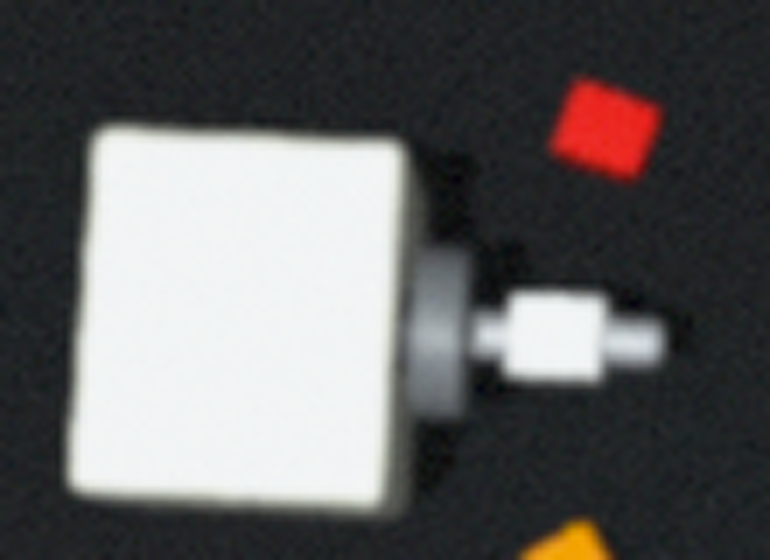

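View pics/s1.png

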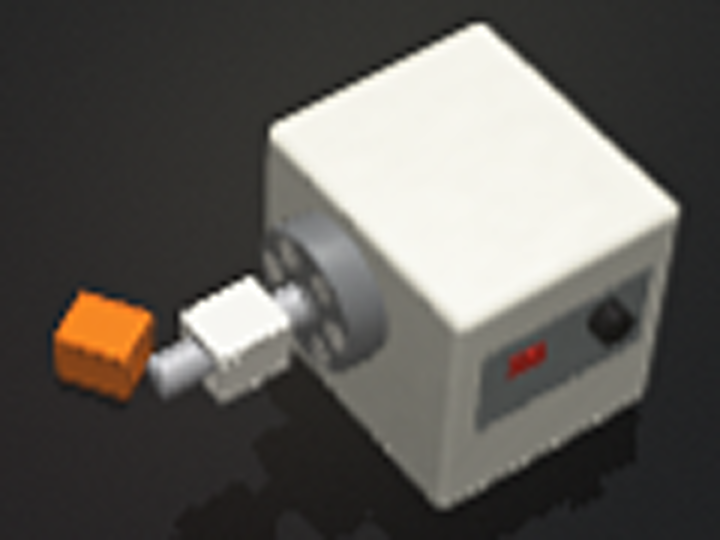

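View pics/h1.png

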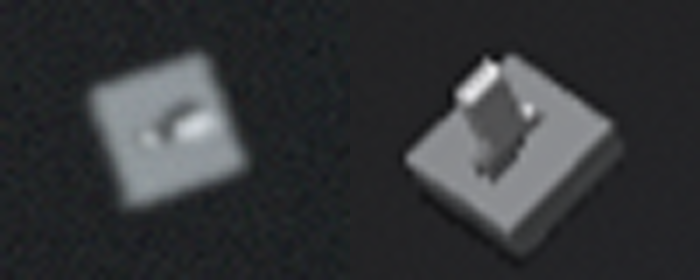

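Both crops confirm it: the white block on the shaft is the sleeve, and the orange and red cubes are loose on the bench. The clip stands in the pocket with its tab upright. Next I'll fit the poses from both views.

```bash
cat > fit.py <<'E'
from h import *
from scipy.optimize import least_squares
_,Kt,Et=grab("top"); _,Ks,Es=grab("scene")
def T(x,y): return ((x+.5)/7-.5+225,(y+.5)/7-.5+170)
def S(x,y): return ((x+.5)/6-.5+275,(y+.5)/6-.5+130)
# local-frame pts (rotator): params x,y,yaw, s(sleeve ctr x), e(end x)
obs=[]
for l,p in [((-60,-70),(92,128)),((60,-70),(405,140)),((60,70),(383,505)),((-60,70),(70,490))]:
    pass
# top image: right=+x local; up in image = +X world. shaft dir ~ -Yworld => local y = +X world (yaw=-90: xhat=(0,-1), yhat=(1,0))
tp=[((-60,70,138),T(89,125)),((60,70,138),T(407,137)),((60,-70,138),T(386,508)),((-60,-70,138),T(66,494))]
sp=[((60,70,138),S(460,333)),((60,-70,138),S(270,128)),((-60,-70,138),S(481,20)),((-60,70,138),S(682,209)),((60,70,0),S(441,510))]
def w(P,p): 
    c,s=np.cos(p[2]),np.sin(p[2]); P=np.asarray(P,float)/1000
    return np.array([p[0]+c*P[0]-s*P[1],p[1]+s*P[0]+c*P[1],P[2]])
def res(p,ret=False):
    r=[]
    for l,uv in tp: r.append(proj(Kt,Et,w(l,p))[0]-uv)
    for l,uv in sp: r.append(proj(Ks,Es,w(l,p))[0]-uv)
    return np.array(r) if ret else np.ravel(r)
f=least_squares(res,[0.5,0.1,-1.57],loss='soft_l1')
print(f.x,np.round(res(f.x,1),1).tolist())
p=f.x
# sleeve top face corners, top img, z=118.5
for n,uv,z in [("slv nw",T(506,289),.1185),("slv ne",T(608,292),.1185),("slv se",T(604,383),.1185),("slv sw",T(503,380),.1185),("shaft end top",T(667,343),.105),("wheelface",T(470,335),.105),
   ("slv top view L",T(504,335),.1185),("slv R",T(607,338),.1185)]:
    q=ray(Kt,Et,uv,z); d=q[:2]-p[:2]; c,s=np.cos(p[2]),np.sin(p[2])
    print(n,np.round(q*1000,1),"local",np.round([(c*d[0]+s*d[1])*1000,(-s*d[0]+c*d[1])*1000],1))
for n,uv,z in [("slv far",S(254,275),.1185),("slv wheelside near",S(291,318),.1185),("slv near",S(219,358),.1185),("slv left",S(181,319),.1185),("end centre",S(163,377),.105)]:
    q=ray(Ks,Es,uv,z); d=q[:2]-p[:2]; c,s=np.cos(p[2]),np.sin(p[2])
    print("scene",n,np.round(q*1000,1),"local",np.round([(c*d[0]+s*d[1])*1000,(-s*d[0]+c*d[1])*1000],1))
# holder
def H(x,y): return ((x+.5)/7-.5+410,(y+.5)/7-.5+225)
def H2(x,y): return ((x-350+.5)/7-.5+150,(y+.5)/7-.5+245)
for n,uv in [("nw",H(86,90)),("ne",H(207,49)),("se",H(250,166)),("sw",H(124,212))]: print("hold",n,np.round(ray(Kt,Et,uv,.02)*1000,1))
for n,uv in [("far",H2(512,53)),("right",H2(616,124)),("near",H2(514,235)),("left",H2(405,158))]: print("hold2",n,np.round(ray(Ks,Es,uv,.02)*1000,1))
print("tab top",np.round(ray(Kt,Et,H(198,123),.061)*1000,1), np.round(ray(Ks,Es,H2(480,83),.061)*1000,1))
for n,uv in [("far",H2(488,60)),("right",H2(503,73)),("near",H2(471,107)),("left",H2(456,95))]: print("tab2",n,np.round(ray(Ks,Es,uv,.061)*1000,1))
E
python3 fit.py
```

```text
[ 0.5669411   0.18376921 -1.634936  ] [[0.5, -0.2], [-0.2, 0.0], [-0.0, -0.7], [0.3, -0.6], [-0.0, -0.8], [-1.6, -1.0], [0.0, -1.4], [0.9, -1.1], [-0.2, 2.8]]
slv nw [575.7  82.5 118.5] local [100.5  15.3]
slv ne [573.7  43.  118.5] local [140.1  15.8]
slv se [538.4  45.2 118.5] local [140.1 -19.6]
slv sw [540.4  84.2 118.5] local [101.1 -20.1]
shaft end top [554.6  20.2 105. ] local [164.   -1.8]
wheelface [559.4  97.4 105. ] local [86.7 -2. ]
slv top view L [557.8  83.6 118.5] local [100.6  -2.7]
slv R [555.8  43.7 118.5] local [140.5  -2.1]
scene slv far [546.2  82.7 118.5] local [102.2 -14.3]
scene slv wheelside near [574.   80.1 118.5] local [103.   13.7]
scene slv near [572.3  43.6 118.5] local [139.5  14.3]
scene slv left [546.2  44.1 118.5] local [140.7 -11.8]
scene end centre [557.2  26.  105. ] local [158.1   0.4]
hold nw [ 500.4 -280.1   20. ]
hold ne [ 516.5 -332.2   20. ]
hold se [ 467.1 -347.4   20. ]
hold sw [ 449.2 -293.3   20. ]
hold2 far [ 453.9 -297.4   20. ]
hold2 right [ 502.1 -282.3   20. ]
hold2 near [ 518.8 -329.6   20. ]
hold2 left [ 468.9 -345.4   20. ]
tab top [ 484.4 -314.4   61. ] [ 486.7 -314.    61. ]
tab2 far [ 480.2 -307.9   61. ]
tab2 right [ 487.9 -306.2   61. ]
tab2 near [ 493.1 -320.5   61. ]
tab2 left [ 485.9 -322.4   61. ]
```

```bash
cat > plan.py <<'E'
import sys
from h import *
def plan(x,y,z,a):
    s,p,Rc=tool(); a=np.radians(a)
    Rt=R.from_matrix(np.array([[np.cos(a),np.sin(a),0],[np.sin(a),-np.cos(a),0],[0,0,-1]]))
    t=Rc.inv().apply(np.array([x,y,z])-p)*100
    rv=(Rc.inv()*Rt).as_rotvec()
    print("clock %.2f"%s['clock'],"pos",np.round(p,4),"jaw",round(s['grip_width'],4),"F",np.round(s['contact_force'],1))
    print("translation",np.round(t,2).tolist(),"angular",np.round(rv,3).tolist())
if __name__=="__main__": plan(*map(float,sys.argv[1:5]))
E
python3 plan.py 0.5582 0.0633 0.20 86.3
```

```text
clock 0.30 pos [ 0.1165 -0.5118  0.2481] jaw 0.0856 F [-0.3  0.3 -0.5]
translation [55.83, -46.28, 4.84] angular [-0.0, -0.0, -1.282]
```

>>> step_arm(
  series=[
    {"jaw":1,"translation":[55.8,-46.3,0],"angular":[0,0,-1.28]},
    {"jaw":1,"translation":[55.8,-46.3,0],"angular":[0,0,-1.28]},
    {"jaw":1,"translation":[55.8,-46.3,0],"angular":[0,0,-1.28]},
    {"jaw":1,"translation":[55.8,-46.3,0],"angular":[0,0,-1.28]},
    {"jaw":1,"translation":[55.8,-46.3,0],"angular":[0,0,-1.28]},
  ],
  force=40,
)

```text
clock: 0.72
tool_pos: [0.244, -0.3449, 0.2483]
tool_rot: [-0.0, 0.91, 0.414, 0.0]
contact_force: [0.1, -0.3, -0.2]
grip_width: 0.0854
```

```bash
python3 plan.py 0.5582 0.0633 0.20 86.3
```

```text
clock 0.72 pos [ 0.244  -0.3449  0.2483] jaw 0.0854 F [ 0.1 -0.3 -0.2]
translation [51.42, -3.11, 4.84] angular [0.0, -0.0, -0.652]
```

>>> step_arm(
  series=[
    {"jaw":1,"translation":[51.4,-3.1,0],"angular":[0,0,-0.65]},
    {"jaw":1,"translation":[51.4,-3.1,0],"angular":[0,0,-0.65]},
    {"jaw":1,"translation":[51.4,-3.1,0],"angular":[0,0,-0.65]},
    {"jaw":1,"translation":[51.4,-3.1,0],"angular":[0,0,-0.65]},
    {"jaw":1,"translation":[51.4,-3.1,0],"angular":[0,0,-0.65]},
  ],
)

```text
clock: 1.13
tool_pos: [0.371, -0.1795, 0.2486]
tool_rot: [0.0, 0.739, 0.674, 0.0]
contact_force: [0.7, -0.3, -0.4]
grip_width: 0.0855
```

```bash
python3 plan.py 0.5582 0.0633 0.20 86.3
```

```text
clock 1.13 pos [ 0.371  -0.1795  0.2486] jaw 0.0855 F [ 0.7 -0.3 -0.4]
translation [25.88, 16.43, 4.86] angular [0.001, 0.0, -0.026]
```

>>> step_arm(
  series=[
    {"jaw":1,"translation":[25.9,16.4,0],"angular":[0,0,-0.026]},
    {"jaw":1,"translation":[25.9,16.4,0],"angular":[0,0,-0.026]},
    {"jaw":1,"translation":[25.9,16.4,0],"angular":[0,0,-0.026]},
    {"jaw":1,"translation":[25.9,16.4,0],"angular":[0,0,-0.026]},
    {"jaw":1,"translation":[25.9,16.4,0],"angular":[0,0,-0.026]},
  ],
)

```text
clock: 1.55
tool_pos: [0.4978, -0.0139, 0.2486]
tool_rot: [0.001, 0.73, 0.684, 0.0]
contact_force: [-0.2, -1.1, 0.2]
grip_width: 0.0853
```

```bash
python3 plan.py 0.5582 0.0633 0.16 86.3
```

```text
clock 1.55 pos [ 0.4978 -0.0139  0.2486] jaw 0.0853 F [-0.2 -1.1  0.2]
translation [8.1, 5.52, 8.86] angular [0.001, 0.0, -0.0]
```

>>> step_arm(
  series=[
    {"jaw":1,"translation":[8.1,5.5,1],"angular":[0,0,0]},
    {"jaw":1,"translation":[8.1,5.5,2],"angular":[0,0,0]},
    {"jaw":1,"translation":[8.1,5.5,4.9],"angular":[0,0,0]},
    {"jaw":1,"translation":[8.1,5.5,8.86],"angular":[0,0,0]},
    {"jaw":1,"translation":[8.1,5.5,8.86],"angular":[0,0,0]},
  ],
)

```text
clock: 1.97
tool_pos: [0.555, 0.0646, 0.1531]
tool_rot: [-0.004, 0.729, 0.684, -0.004]
contact_force: [-1.1, -0.4, -0.5]
grip_width: 0.085
```

```bash
python3 - <<'E'
from h import *
import plan
a,Kt,Et=grab("top"); b,Ks,Es=grab("scene")
crop(a,230,170,110,80,6,"pics/t2.png"); crop(b,265,100,120,100,6,"pics/s2.png")
plan.plan(.5582,.0633,.1105,86.3)
E
```

```text
clock 2.07 pos [0.5578 0.0631 0.1603] jaw 0.0855 F [ 0.8 -0.1  1.6]
translation [0.02, 0.04, 4.98] angular [-0.001, 0.001, -0.0]
```

View pics/t2.png

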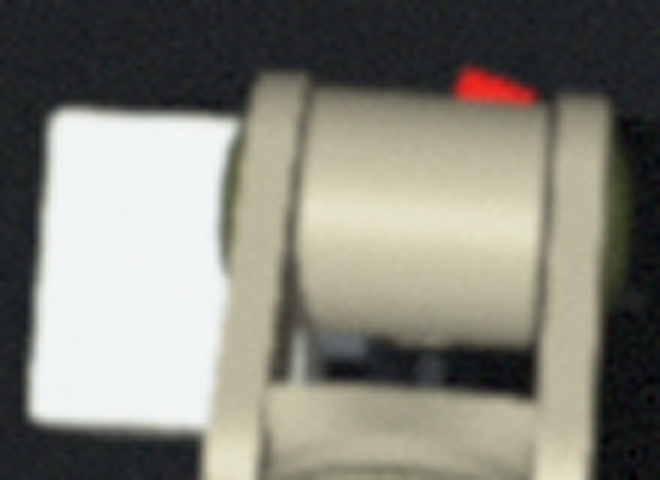

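View pics/s2.png

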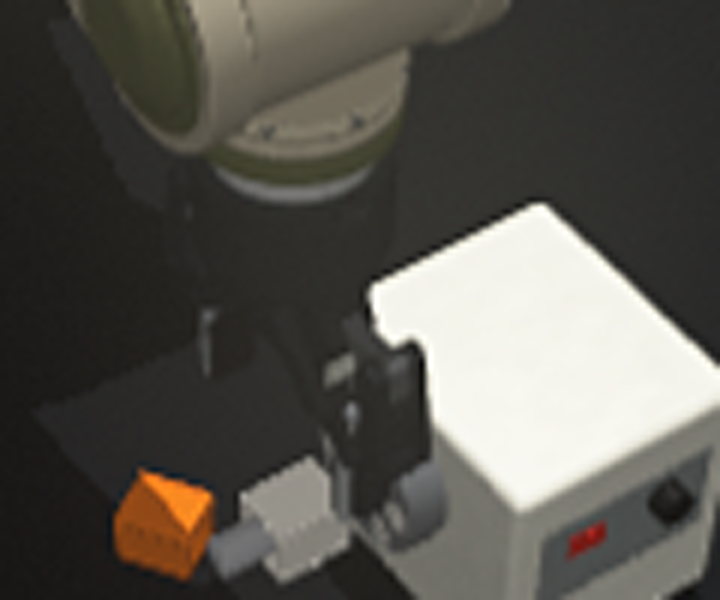

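The scene view shows the fingers standing either side of the sleeve at about (297,187) in the full frame, with the orange cube clear below. Descending now.

>>> step_arm(
  series=[
    {"jaw":1,"translation":[0,0,1.5],"angular":[0,0,0]},
    {"jaw":1,"translation":[0,0,3],"angular":[0,0,0]},
    {"jaw":0.4,"translation":[0,0,4.2],"angular":[0,0,0]},
    {"jaw":0,"translation":[0,0,5],"angular":[0,0,0]},
    {"jaw":-0.1,"translation":[0,0,5],"angular":[0,0,0]},
  ],
)

```text
clock: 2.48
tool_pos: [0.558, 0.0625, 0.1112]
tool_rot: [0.0, 0.73, 0.683, -0.0]
contact_force: [0.2, 0.1, 0.1]
grip_width: 0.0514
```

>>> step_arm(
  series=[
    {"jaw":-0.2,"translation":[0,0,0],"angular":[0,0,0]},
    {"jaw":-0.3,"translation":[0,0,0],"angular":[0,0,0]},
    {"jaw":-0.4,"translation":[0,0,0],"angular":[0,0,0]},
    {"jaw":-0.5,"translation":[0,0,0],"angular":[0,0,0]},
    {"jaw":-0.6,"translation":[0,0,0],"angular":[0,0,0]},
  ],
  force=30,
)

```text
clock: 2.9
tool_pos: [0.5589, 0.0621, 0.1131]
tool_rot: [0.002, 0.73, 0.683, 0.001]
contact_force: [-1.7, -1.5, 7.1]
grip_width: 0.0298
```

```bash
python3 plan.py 0.5582 0.0633 0.1105 86.3
```

```text
clock 2.90 pos [0.5589 0.0621 0.1131] jaw 0.0298 F [-1.7 -1.5  7.1]
translation [0.11, -0.08, 0.26] angular [0.003, 0.001, -0.001]
```

>>> step_arm(
  series=[
    {"jaw":-0.6,"translation":[0,0,-0.1],"angular":[0,0,0]},
    {"jaw":-0.6,"translation":[-0.3,0,-0.1],"angular":[0,0,0]},
    {"jaw":-0.6,"translation":[-0.8,0,-0.1],"angular":[0,0,0]},
    {"jaw":-0.6,"translation":[-1.4,0,-0.1],"angular":[0,0,0]},
    {"jaw":-0.6,"translation":[-1.8,0,-0.1],"angular":[0,0,0]},
  ],
)

```text
clock: 3.32
tool_pos: [0.5576, 0.0433, 0.114]
tool_rot: [0.001, 0.73, 0.683, 0.001]
contact_force: [-0.1, 0.1, -1.0]
grip_width: 0.0291
```

```bash
python3 plan.py 0.5525 -0.0357 0.1135 86.3
```

```text
clock 3.32 pos [0.5576 0.0433 0.114 ] jaw 0.0291 F [-0.1  0.1 -1. ]
translation [-7.92, 0.02, 0.06] angular [0.003, 0.001, -0.002]
```

>>> step_arm(
  series=[
    {"jaw":-0.6,"translation":[-1,0,0],"angular":[0,0,0]},
    {"jaw":-0.6,"translation":[-2.5,0,0],"angular":[0,0,0]},
    {"jaw":-0.6,"translation":[-4.2,0,0],"angular":[0,0,0]},
    {"jaw":-0.6,"translation":[-6,0,0],"angular":[0,0,0]},
    {"jaw":-0.6,"translation":[-8,0,0],"angular":[0,0,0]},
  ],
)

```text
clock: 3.73
tool_pos: [0.5519, -0.0378, 0.114]
tool_rot: [0.001, 0.73, 0.683, 0.0]
contact_force: [0.5, -1.0, -0.8]
grip_width: 0.0296
```

```bash
python3 - <<'E'
from h import *
a,Kt,Et=grab("top"); b,Ks,Es=grab("scene")
crop(b,225,110,140,105,5,"pics/s3.png"); crop(a,230,170,150,105,5,"pics/t3.png")
for n,uv in [("orange",(307,253)),("red",(311.5,188))]: print(n,ray(Kt,Et,uv,.025))
print(ray(Kt,Et,(333,158),.06),ray(Kt,Et,(428,175),.06))
import plan; plan.plan(.54,-.12,.06,86.3)
E
```

```text
orange [0.46232971 0.05828186 0.025     ]
red [0.65306344 0.04147372 0.025     ]
[ 0.73445919 -0.02273412  0.06      ] [ 0.67898285 -0.2973436   0.06      ]
clock 3.83 pos [ 0.5521 -0.0395  0.114 ] jaw 0.0293 F [-0.5 -0.3 -0.5]
translation [-8.11, -0.66, 5.41] angular [0.003, 0.002, -0.005]
```

View pics/s3.png

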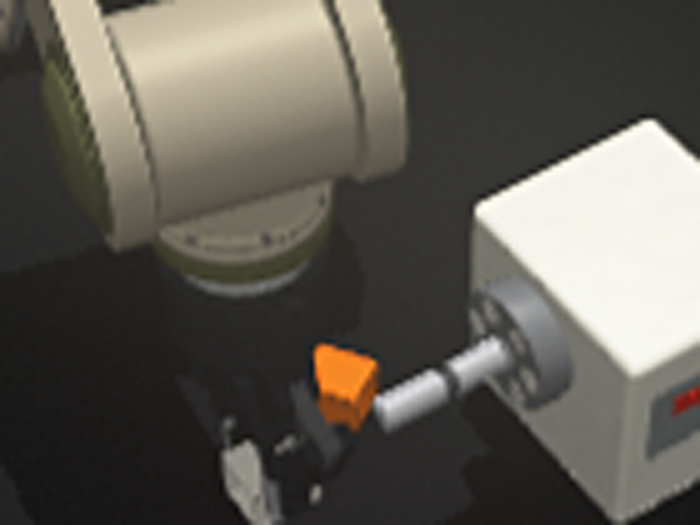

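The sleeve is off the shaft and held, and the groove shows as a dark band at about (315,185) in the full frame. Next I'll move it clear and lower it.

>>> step_arm(
  series=[
    {"jaw":-0.6,"translation":[-2.5,0,0],"angular":[0,0,0]},
    {"jaw":-0.6,"translation":[-5,0,1],"angular":[0,0,0]},
    {"jaw":-0.6,"translation":[-7,0,2.5],"angular":[0,0,0]},
    {"jaw":-0.6,"translation":[-8,0,4],"angular":[0,0,0]},
    {"jaw":-0.6,"translation":[-8,0,5.5],"angular":[0,0,0]},
  ],
)

```text
clock: 4.25
tool_pos: [0.5465, -0.1214, 0.0585]
tool_rot: [0.002, 0.732, 0.681, 0.0]
contact_force: [0.6, 0.8, -1.0]
grip_width: 0.0295
```

```bash
python3 plan.py 0.5455 -0.119 0.030 86.3
```

```text
clock 4.25 pos [ 0.5465 -0.1214  0.0585] jaw 0.0295 F [ 0.6  0.8 -1. ]
translation [0.24, -0.13, 2.85] angular [0.003, 0.002, -0.007]
```

>>> step_arm(
  series=[
    {"jaw":-0.6,"translation":[0,0,1],"angular":[0,0,0]},
    {"jaw":-0.6,"translation":[0,0,1.8],"angular":[0,0,0]},
    {"jaw":-0.6,"translation":[0,0,2.5],"angular":[0,0,0]},
    {"jaw":-0.6,"translation":[0,0,2.9],"angular":[0,0,0]},
    {"jaw":-0.6,"translation":[0,0,3.0],"angular":[0,0,0]},
  ],
)

```text
clock: 4.67
tool_pos: [0.5466, -0.1211, 0.0282]
tool_rot: [0.002, 0.732, 0.682, 0.0]
contact_force: [0.3, 0.1, -0.2]
grip_width: 0.0294
```

>>> step_arm(
  series=[
    {"jaw":-0.6,"translation":[0,0,0.1],"angular":[0,0,0]},
    {"jaw":-0.6,"translation":[0,0,0.2],"angular":[0,0,0]},
    {"jaw":-0.6,"translation":[0,0,0.3],"angular":[0,0,0]},
  ],
)

```text
clock: 4.92
tool_pos: [0.5468, -0.1211, 0.0255]
tool_rot: [0.002, 0.732, 0.682, 0.0]
contact_force: [-0.3, -0.2, -0.2]
grip_width: 0.0292
```

>>> step_arm(
  series=[
    {"jaw":-0.6,"translation":[0,0,0.05],"angular":[0,0,0]},
    {"jaw":-0.6,"translation":[0,0,0.1],"angular":[0,0,0]},
  ],
)

```text
clock: 5.08
tool_pos: [0.547, -0.1211, 0.0248]
tool_rot: [0.002, 0.732, 0.682, 0.001]
contact_force: [0.6, -0.3, 4.2]
grip_width: 0.0295
```

>>> step_arm(
  series=[
    {"jaw":-0.6,"translation":[0,0,0.05],"angular":[0,0,0]},
    {"jaw":-0.6,"translation":[0,0,0.1],"angular":[0,0,0]},
  ],
)

```text
clock: 5.25
tool_pos: [0.5471, -0.1212, 0.0247]
tool_rot: [0.002, 0.732, 0.682, 0.0]
contact_force: [-5.3, 2.5, 14.7]
grip_width: 0.0294
```

Contact at z=0.0248, as predicted. Releasing.

>>> step_arm(
  series=[
    {"jaw":-0.6,"translation":[0,0,-0.05],"angular":[0,0,0]},
    {"jaw":-0.3,"translation":[0,0,-0.05],"angular":[0,0,0]},
    {"jaw":-0.1,"translation":[0,0,-0.05],"angular":[0,0,0]},
    {"jaw":0.1,"translation":[0,0,-0.1],"angular":[0,0,0]},
    {"jaw":0.3,"translation":[0,0,-0.2],"angular":[0,0,0]},
  ],
)

```text
clock: 5.67
tool_pos: [0.547, -0.1212, 0.0266]
tool_rot: [0.002, 0.732, 0.682, 0.0]
contact_force: [0.2, 0.1, 0.7]
grip_width: 0.0553
```

>>> step_arm(
  series=[
    {"jaw":0.5,"translation":[0,0,-1],"angular":[0,0,0]},
    {"jaw":0.5,"translation":[0,0,-3],"angular":[0,0,0]},
    {"jaw":0.2,"translation":[0,0,-6],"angular":[0,0,0]},
    {"jaw":0.0,"translation":[0,0,-10],"angular":[0,0,0]},
    {"jaw":-0.1,"translation":[0,0,-12],"angular":[0,0,0]},
  ],
)

```text
clock: 6.08
tool_pos: [0.5476, -0.1212, 0.1515]
tool_rot: [0.005, 0.732, 0.682, 0.001]
contact_force: [-0.0, -0.3, 1.4]
grip_width: 0.0385
```

```bash
python3 - <<'E'
from h import *
a,Kt,Et=grab("top"); b,Ks,Es=grab("scene")
crop(b,215,130,160,115,5,"pics/s4.png"); crop(a,230,170,150,105,5,"pics/t4.png")
import plan; plan.plan(.486,-.3135,.12,107.3)
E
```

```text
clock 6.18 pos [ 0.5481 -0.1214  0.1512] jaw 0.0383 F [ 0.4  0.  -0. ]
translation [-19.58, -4.88, 3.17] angular [0.01, 0.007, -0.372]
```

View pics/s4.png

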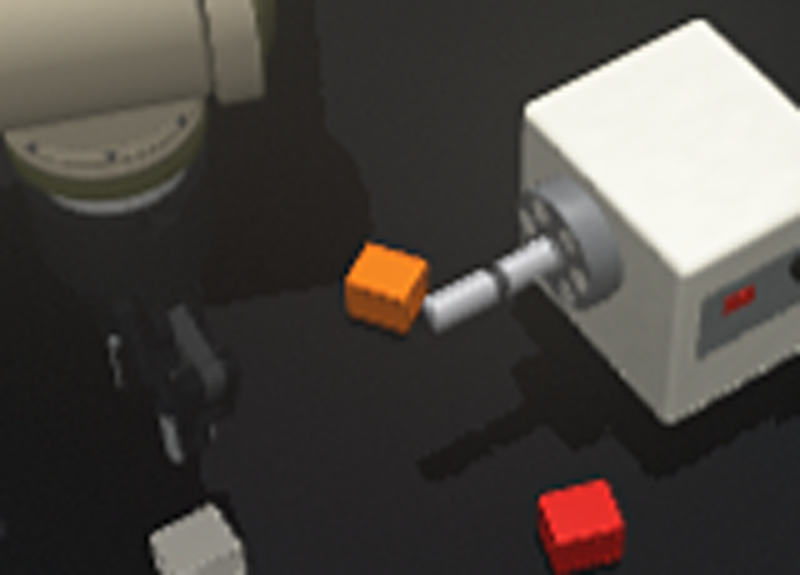

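View pics/t4.png

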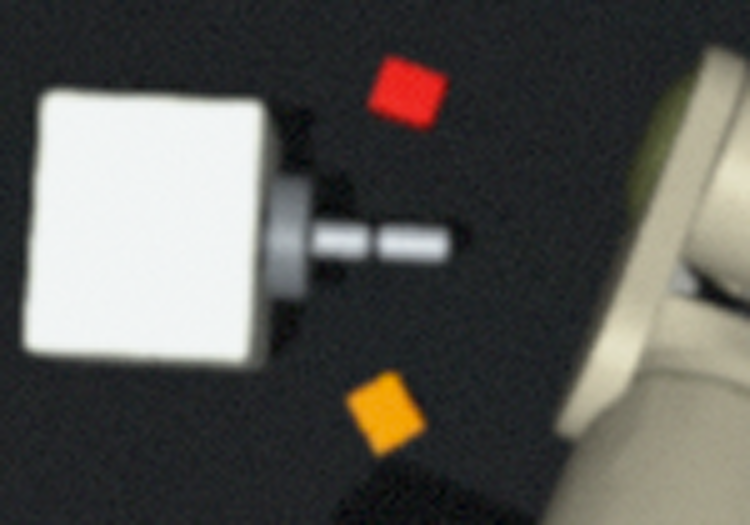

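The sleeve stands upright on the bench at scene (255,240). The groove is now bare, at about top (304.5,218) and scene (314,185.5). I'll measure it from intensity profiles.

```bash
cat > groove.py <<'E'
from h import *
from scipy.ndimage import map_coordinates
p=[0.5669411,0.18376921,-1.634936]
c,s=np.cos(p[2]),np.sin(p[2])
def W(x,y,z): return np.stack([p[0]+(c*x-s*y)/1000,p[1]+(s*x+c*y)/1000,0*x+z/1000],-1)
for n in("top","scene"):
    im,K,E=grab(n); g=cv2.cvtColor(im,cv2.COLOR_BGR2GRAY).astype(float)
    # lateral: profile across shaft at several x, centroid on bright
    ys=np.arange(-25,25,.5)
    for x in (95,105,140,150):
        acc=0
        uv=proj(K,E,W(x+0*ys,ys,105)); v=map_coordinates(g,[uv[:,1],uv[:,0]],order=1)
        m=np.where(v>(v.max()+30)/2)[0]; print(n,"x",x,"lat edges",ys[m[0]],ys[m[-1]],"max",v.max())
    xs=np.arange(80,180,1.)
    P=0
    for y in (-4,-2,0,2,4):
        uv=proj(K,E,W(xs,y+0*xs,105)); P=P+map_coordinates(g,[uv[:,1],uv[:,0]],order=1)/5
    print(n,[f"{int(x)}:{int(v)}" for x,v in zip(xs,P)])
E
python3 groove.py
```

```text
top x 95 lat edges -9.5 5.5 max 215.57233130787174
top x 105 lat edges -10.0 5.5 max 214.94173979293217
top x 140 lat edges -9.5 6.0 max 218.00195349541477
top x 150 lat edges -10.0 5.5 max 217.1751135776311
top ['80:151', '81:141', '82:130', '83:121', '84:112', '85:108', '86:113', '87:119', '88:130', '89:146', '90:162', '91:173', '92:182', '93:191', '94:193', '95:195', '96:196', '97:196', '98:195', '99:195', '100:195', '101:195', '102:195', '103:195', '104:195', '105:195', '106:194', '107:194', '108:195', '109:195', '110:194', '111:193', '112:192', '113:186', '114:180', '115:173', '116:157', '117:141', '118:126', '119:112', '120:97', '121:97', '122:105', '123:112', '124:130', '125:149', '126:167', '127:177', '128:187', '129:194', '130:195', '131:197', '132:198', '133:198', '134:198', '135:197', '136:197', '137:197', '138:197', '139:197', '140:197', '141:196', '142:195', '143:195', '144:195', '145:195', '146:195', '147:195', '148:195', '149:195', '150:194', '151:194', '152:193', '153:192', '154:190', '155:189', '156:187', '157:179', '158:171', '159:161', '160:143', '161:125', '162:10
[... 750 characters left out ...]
114:156', '115:135', '116:111', '117:93', '118:83', '119:82', '120:87', '121:98', '122:119', '123:144', '124:165', '125:179', '126:186', '127:187', '128:186', '129:185', '130:185', '131:185', '132:184', '133:183', '134:183', '135:183', '136:184', '137:184', '138:184', '139:183', '140:183', '141:183', '142:184', '143:184', '144:183', '145:183', '146:182', '147:183', '148:184', '149:183', '150:183', '151:182', '152:182', '153:183', '154:184', '155:181', '156:175', '157:163', '158:148', '159:132', '160:117', '161:99', '162:81', '163:64', '164:51', '165:44', '166:41', '167:42', '168:45', '169:48', '170:49', '171:51', '172:53', '173:56', '174:60', '175:62', '176:62', '177:60', '178:55', '179:49']
```

```bash
python3 plan.py .4855 -.3138 .11 107.3
```

```text
clock 6.28 pos [ 0.5464 -0.1208  0.1469] jaw 0.0383 F [ 0.1 -0.5 -0.6]
translation [-19.68, -4.73, 3.72] angular [0.004, 0.003, -0.373]
```

>>> step_arm(
  series=[
    {"jaw":-0.1,"translation":[-4,-1,0],"angular":[0,0,-0.1]},
    {"jaw":-0.1,"translation":[-8,-2,0],"angular":[0,0,-0.2]},
    {"jaw":-0.1,"translation":[-12,-3,0],"angular":[0,0,-0.3]},
    {"jaw":-0.1,"translation":[-16,-4,1.5],"angular":[0.004,0.003,-0.373]},
    {"jaw":-0.1,"translation":[-19.7,-4.7,3],"angular":[0.004,0.003,-0.373]},
  ],
)

```text
clock: 6.7
tool_pos: [0.4848, -0.3146, 0.1166]
tool_rot: [-0.0, 0.591, 0.807, -0.0]
contact_force: [0.7, 0.0, 0.1]
grip_width: 0.0385
```

>>> step_arm(
  series=[
    {"jaw":-0.1,"translation":[0,0,0],"angular":[0,0,0]},
  ],
)

```text
clock: 6.78
tool_pos: [0.4815, -0.3191, 0.1126]
tool_rot: [-0.003, 0.593, 0.805, -0.0]
contact_force: [-0.5, 0.1, -0.5]
grip_width: 0.0385
```

```bash
python3 - <<'E'
from h import *
import plan; plan.plan(.4855,-.3138,.085,107.3)
b,Ks,Es=grab("scene")
crop(b,120,200,110,90,6,"pics/s5.png")
E
```

```text
clock 6.78 pos [ 0.4815 -0.3191  0.1126] jaw 0.0385 F [-0.5  0.1 -0.5]
translation [0.38, 0.55, 2.76] angular [-0.004, -0.004, -0.001]
```

View pics/s5.png

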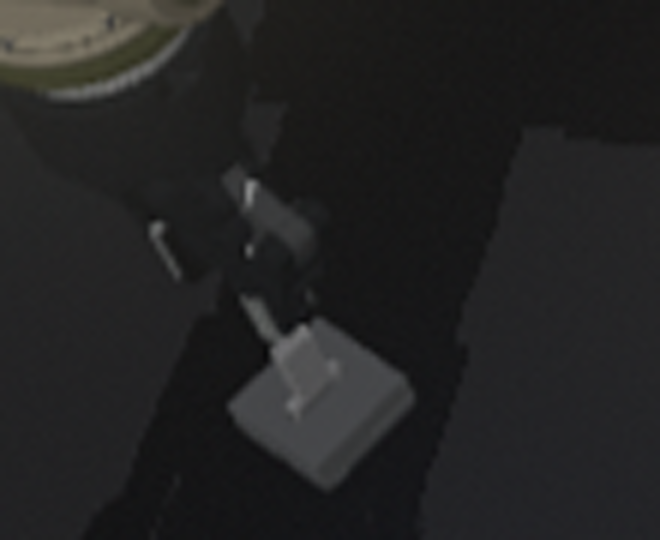

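The scene crop shows the jaws above the clip tab, at full-frame (168,250). I'll correct the 6 mm offset, then descend.

>>> step_arm(
  series=[
    {"jaw":-0.1,"translation":[0.38,0.55,0.5],"angular":[-0.004,-0.004,-0.001]},
    {"jaw":-0.1,"translation":[0.38,0.55,1.5],"angular":[-0.004,-0.004,-0.001]},
    {"jaw":-0.1,"translation":[0.38,0.55,2.2],"angular":[-0.004,-0.004,-0.001]},
    {"jaw":-0.1,"translation":[0.38,0.55,2.7],"angular":[-0.004,-0.004,-0.001]},
    {"jaw":-0.1,"translation":[0.38,0.55,2.7],"angular":[-0.004,-0.004,-0.001]},
  ],
)

```text
clock: 7.25
tool_pos: [0.4863, -0.3102, 0.0851]
tool_rot: [-0.001, 0.592, 0.806, 0.001]
contact_force: [1.0, 0.1, 0.7]
grip_width: 0.0386
```

```bash
python3 plan.py .4855 -.3138 .048 107.3
```

```text
clock 7.25 pos [ 0.4863 -0.3102  0.0851] jaw 0.0386 F [1.  0.1 0.7]
translation [-0.33, -0.19, 3.71] angular [-0.001, -0.003, 0.002]
```

>>> step_arm(
  series=[
    {"jaw":-0.1,"translation":[-0.33,-0.19,0.6],"angular":[0,-0.003,0.002]},
    {"jaw":-0.1,"translation":[-0.33,-0.19,1.5],"angular":[0,-0.003,0.002]},
    {"jaw":-0.1,"translation":[-0.33,-0.19,2.5],"angular":[0,-0.003,0.002]},
    {"jaw":-0.1,"translation":[-0.33,-0.19,3.4],"angular":[0,-0.003,0.002]},
    {"jaw":-0.1,"translation":[-0.33,-0.19,3.7],"angular":[0,-0.003,0.002]},
  ],
)

```text
clock: 7.67
tool_pos: [0.4849, -0.3133, 0.0462]
tool_rot: [-0.001, 0.593, 0.806, -0.0]
contact_force: [-0.3, -0.3, -0.4]
grip_width: 0.0383
```

```bash
python3 - <<'E'
from h import *
import plan; plan.plan(.4855,-.3138,.048,107.3)
b,Ks,Es=grab("scene")
crop(b,140,220,70,60,10,"pics/s6.png")
a,_,_=grab("top"); crop(a,400,215,70,60,10,"pics/t6.png")
plan.plan(.4855,-.3138,.048,107.3)
E
```

```text
clock 7.67 pos [ 0.4849 -0.3133  0.0462] jaw 0.0383 F [-0.3 -0.3 -0.4]
translation [-0.07, 0.05, -0.18] angular [-0.002, -0.002, 0.0]
clock 7.77 pos [ 0.4852 -0.3135  0.0472] jaw 0.0381 F [ 0.1  0.  -0.1]
translation [-0.04, 0.02, -0.08] angular [-0.001, -0.001, 0.0]
```

View pics/s6.png

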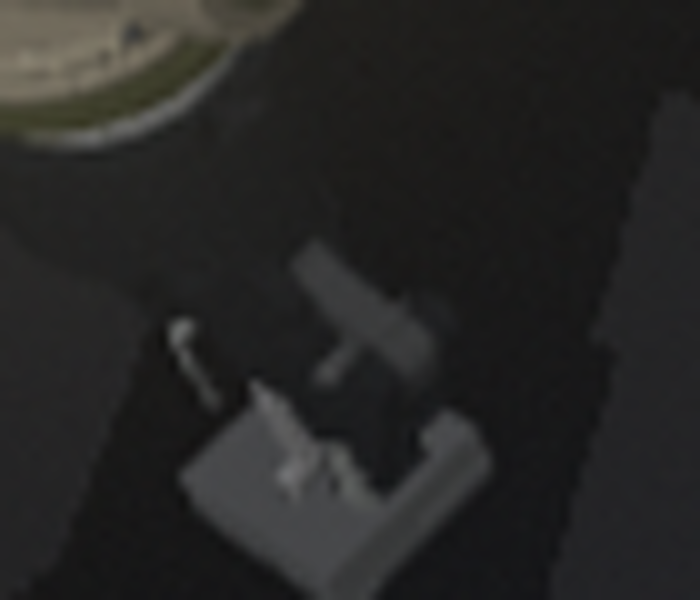

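The jaws straddle the tab around scene crop (300,450), i.e. (170,265). Closing gently and watching for side force.

>>> step_arm(
  series=[
    {"jaw":-0.4,"translation":[0,0,-0.08],"angular":[0,0,0]},
    {"jaw":-0.6,"translation":[0,0,-0.08],"angular":[0,0,0]},
    {"jaw":-0.75,"translation":[0,0,-0.08],"angular":[0,0,0]},
    {"jaw":-0.85,"translation":[0,0,-0.08],"angular":[0,0,0]},
    {"jaw":-0.9,"translation":[0,0,-0.08],"angular":[0,0,0]},
  ],
  force=25,
)

```text
clock: 8.18
tool_pos: [0.4853, -0.3137, 0.0484]
tool_rot: [-0.001, 0.593, 0.806, -0.0]
contact_force: [-0.6, 0.6, 2.9]
grip_width: 0.0077
```

```bash
python3 - <<'E'
from h import *
import plan; plan.plan(.4855,-.3138,.048,107.3)
s,p,r=tool(); print("tool F",r.inv().apply(s['contact_force']), r.inv().apply(s['wrist_torque']))
E
```

```text
clock 8.18 pos [ 0.4853 -0.3137  0.0484] jaw 0.0077 F [-0.6  0.6  2.9]
translation [-0.01, 0.02, 0.04] angular [-0.001, -0.001, 0.0]
tool F [ 0.79111581 -0.36161994 -2.86447853] [0.06917736 0.08846814 0.03002609]
```

>>> step_arm(
  series=[
    {"jaw":-1,"translation":[0,0,0],"angular":[0,0,0]},
    {"jaw":-1,"translation":[0,0,0],"angular":[0,0,0]},
    {"jaw":-1,"translation":[0,0,-0.2],"angular":[0,0,0]},
    {"jaw":-1,"translation":[0,0,-0.6],"angular":[0,0,0]},
    {"jaw":-1,"translation":[0,0,-1.2],"angular":[0,0,0]},
  ],
  force=70,
)

```text
clock: 8.6
tool_pos: [0.4852, -0.3135, 0.0604]
tool_rot: [-0.001, 0.593, 0.806, -0.0]
contact_force: [0.5, 0.5, -0.4]
grip_width: 0.0067
```

>>> step_arm(
  series=[
    {"jaw":-1,"translation":[0,0,-1],"angular":[0,0,0]},
    {"jaw":-1,"translation":[0,0,-3],"angular":[0,0,0]},
    {"jaw":-1,"translation":[0,0,-6],"angular":[0,0,0]},
    {"jaw":-1,"translation":[0,0,-10],"angular":[0,0,0]},
    {"jaw":-1,"translation":[0,0,-14],"angular":[0,0,0]},
  ],
)

```text
clock: 9.02
tool_pos: [0.485, -0.3132, 0.2027]
tool_rot: [-0.001, 0.593, 0.806, -0.0]
contact_force: [0.8, 0.2, -0.1]
grip_width: 0.0066
```

```bash
python3 - <<'E'
from h import *
import plan; plan.plan(.5585,.064,.20,176.3)
b,Ks,Es=grab("scene")
s,p,r=tool(); uv=proj(Ks,Es,p)[0].astype(int); print(uv)
crop(b,max(uv[0]-40,0),max(uv[1]-35,0),80,70,9,"pics/s7.png")
E
```

```text
clock 9.02 pos [ 0.485  -0.3132  0.2027] jaw 0.0066 F [ 0.8  0.2 -0.1]
translation [33.82, 18.25, 0.31] angular [-0.0, -0.003, -1.204]
[148 219]
```

View pics/s7.png

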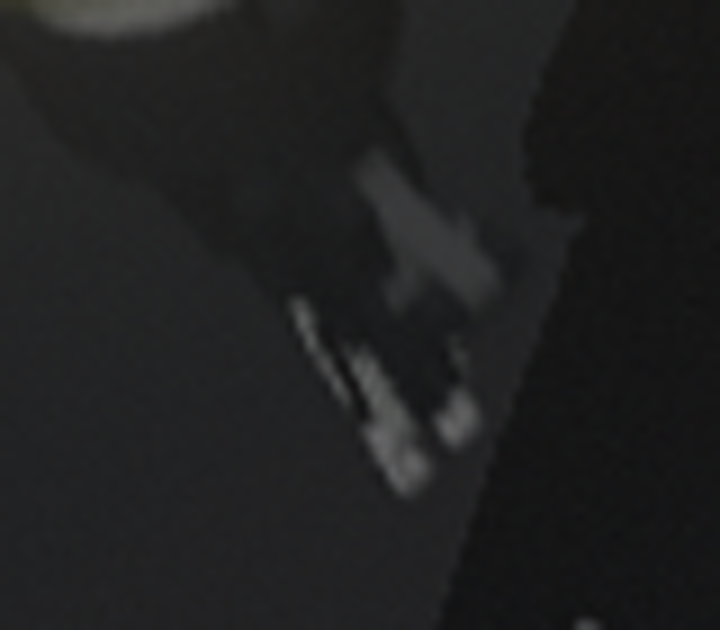

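The clip is held upright between the jaws, fork down at scene about (148,222). I'll carry it to a point just past the shaft's open end, touch that end lightly with the fork face (2.5 mm half-thickness) and so locate the groove.

```bash
python3 plan.py .5552 .0121 .20 176.3
```

```text
clock 9.07 pos [ 0.4873 -0.3152  0.2117] jaw 0.0067 F [ 1.2 -0.6  8.4]
translation [29.23, 16.24, 0.94] angular [-0.002, 0.012, -1.204]
```

```bash
ls pics
```

```text
h1.png
s1.png
s2.png
s3.png
s4.png
s5.png
s6.png
s7.png
scene0.png
t1.png
t2.png
t3.png
t4.png
t6.png
top0.png
```

>>> step_arm(
  series=[
    {"jaw":-1,"translation":[3,1.6,0.2],"angular":[0,0.002,-0.12]},
    {"jaw":-1,"translation":[6.5,3.6,0.9],"angular":[0,0.005,-0.24]},
    {"jaw":-1,"translation":[10,5.6,0.9],"angular":[0,0.008,-0.36]},
    {"jaw":-1,"translation":[13.5,7.5,0.9],"angular":[0,0.01,-0.48]},
    {"jaw":-1,"translation":[17,9.4,0.9],"angular":[0,0.012,-0.6]},
  ],
)

```text
clock: 9.48
tool_pos: [0.5264, -0.1232, 0.2021]
tool_rot: [0.001, 0.325, 0.946, 0.001]
contact_force: [0.6, 0.5, -0.3]
grip_width: 0.0066
```

```bash
python3 plan.py .5552 .0121 .20 176.3
```

```text
clock 9.48 pos [ 0.5264 -0.1232  0.2021] jaw 0.0066 F [ 0.6  0.5 -0.3]
translation [6.05, 12.44, 0.23] angular [0.002, 0.002, -0.598]
```

>>> step_arm(
  series=[
    {"jaw":-1,"translation":[1.5,3,0.1],"angular":[0,0,-0.12]},
    {"jaw":-1,"translation":[3,6,0.2],"angular":[0,0,-0.24]},
    {"jaw":-1,"translation":[4.5,9,0.2],"angular":[0,0,-0.36]},
    {"jaw":-1,"translation":[5.5,11.4,0.2],"angular":[0,0,-0.48]},
    {"jaw":-1,"translation":[6.05,12.4,0.2],"angular":[0.002,0.002,-0.598]},
  ],
)

```text
clock: 9.9
tool_pos: [0.5553, 0.0149, 0.2012]
tool_rot: [0.0, 0.028, 1.0, 0.0]
contact_force: [0.5, -0.2, -0.5]
grip_width: 0.0069
```

>>> step_arm(
  series=[
    {"jaw":-1,"translation":[0,0,0],"angular":[0,0,0]},
  ],
)

```text
clock: 9.98
tool_pos: [0.5554, 0.017, 0.2017]
tool_rot: [0.001, 0.024, 1.0, 0.0]
contact_force: [-0.3, -0.8, -0.1]
grip_width: 0.0071
```

```bash
python3 plan.py .5552 .0121 .1384 176.3
```

```text
clock 9.98 pos [0.5554 0.017  0.2017] jaw 0.0071 F [-0.3 -0.8 -0.1]
translation [0.0, -0.49, 6.33] angular [0.0, 0.001, 0.016]
```

>>> step_arm(
  series=[
    {"jaw":-1,"translation":[0,-0.5,0.5],"angular":[0,0,0.016]},
    {"jaw":-1,"translation":[0,-0.5,2],"angular":[0,0,0.016]},
    {"jaw":-1,"translation":[0,-0.5,4],"angular":[0,0,0.016]},
    {"jaw":-1,"translation":[0,-0.5,5.5],"angular":[0,0,0.016]},
    {"jaw":-1,"translation":[0,-0.5,6.3],"angular":[0,0,0.016]},
  ],
)

```text
clock: 10.4
tool_pos: [0.5543, 0.0107, 0.1369]
tool_rot: [-0.001, 0.035, 0.999, 0.0]
contact_force: [-1.3, 0.6, -1.1]
grip_width: 0.0066
```

```bash
python3 - <<'E'
from h import *
import plan
a,_,_=grab("top");b,Ks,Es=grab("scene")
crop(b,265,140,110,80,7,"pics/s8.png")
plan.plan(.5552,.0121,.1384,176.3)
E
```

```text
clock 10.50 pos [0.5546 0.011  0.1377] jaw 0.0071 F [ 0.4  0.2 -0.6]
translation [-0.05, 0.11, -0.07] angular [0.001, -0.001, -0.004]
```

View pics/s8.png

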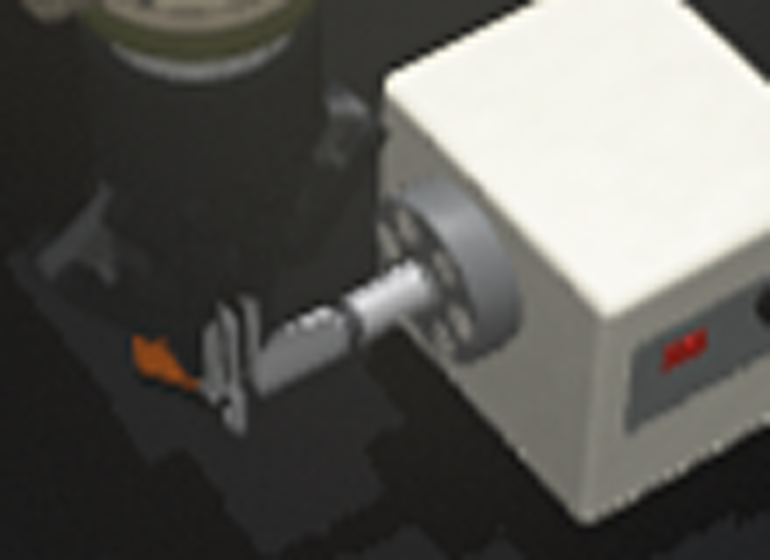

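The clip stands just past the shaft's end, at crop (230,370) or scene (298,193), with a gap of about 10 mm. Feeling for the end now.

>>> step_arm(
  series=[
    {"jaw":-1,"translation":[-0.05,0.2,-0.07],"angular":[0,0,-0.004]},
    {"jaw":-1,"translation":[-0.05,0.4,-0.07],"angular":[0,0,-0.004]},
    {"jaw":-1,"translation":[-0.05,0.6,-0.07],"angular":[0,0,-0.004]},
    {"jaw":-1,"translation":[-0.05,0.7,-0.07],"angular":[0,0,-0.004]},
    {"jaw":-1,"translation":[-0.05,0.7,-0.07],"angular":[0,0,-0.004]},
  ],
)

```text
clock: 10.92
tool_pos: [0.5558, 0.0183, 0.1388]
tool_rot: [-0.0, 0.032, 0.999, 0.0]
contact_force: [-0.7, -0.6, -1.0]
grip_width: 0.0068
```

>>> step_arm(
  series=[
    {"jaw":-1,"translation":[0,0.1,0],"angular":[0,0,0]},
    {"jaw":-1,"translation":[0,0.15,0],"angular":[0,0,0]},
  ],
)

```text
clock: 11.08
tool_pos: [0.5559, 0.0199, 0.139]
tool_rot: [0.0, 0.032, 0.999, 0.0]
contact_force: [0.5, -1.5, -0.6]
grip_width: 0.0068
```

>>> step_arm(
  series=[
    {"jaw":-1,"translation":[0,0.1,0],"angular":[0,0,0]},
    {"jaw":-1,"translation":[0,0.1,0],"angular":[0,0,0]},
  ],
)

```text
clock: 11.25
tool_pos: [0.556, 0.0204, 0.1391]
tool_rot: [0.0, 0.032, 0.999, -0.0]
contact_force: [-1.0, -4.9, 0.2]
grip_width: 0.007
```

Contact at y≈0.0202 puts the shaft end at local 161.5, so the groove middle is 42.5 mm further in for the TCP, at about (0.5587, 0.0626). Vision gave 0.064. Next I'll back off, rise and go over the groove.

>>> step_arm(
  series=[
    {"jaw":-1,"translation":[0,-0.6,0],"angular":[0,0,0]},
    {"jaw":-1,"translation":[0,-0.8,-0.5],"angular":[0,0,0]},
    {"jaw":-1,"translation":[0,-0.8,-2],"angular":[0,0,0]},
    {"jaw":-1,"translation":[0,-0.8,-4],"angular":[0,0,0]},
    {"jaw":-1,"translation":[0,-0.8,-4.5],"angular":[0,0,0]},
  ],
)

```text
clock: 11.67
tool_pos: [0.5565, 0.0121, 0.1871]
tool_rot: [0.002, 0.032, 0.999, -0.001]
contact_force: [0.4, 0.6, -0.7]
grip_width: 0.0067
```

```bash
python3 plan.py .5587 .0626 .18 176.3
```

```text
clock 11.67 pos [0.5565 0.0121 0.1871] jaw 0.0067 F [ 0.4  0.6 -0.7]
translation [0.11, 5.05, 0.7] angular [-0.001, 0.005, 0.0]
```

>>> step_arm(
  series=[
    {"jaw":-1,"translation":[0,1,0],"angular":[0,0.005,0]},
    {"jaw":-1,"translation":[0,2.5,0],"angular":[0,0.005,0]},
    {"jaw":-1,"translation":[0.1,4,0.3],"angular":[0,0.005,0]},
    {"jaw":-1,"translation":[0.1,5,0.6],"angular":[0,0.005,0]},
    {"jaw":-1,"translation":[0.1,5.05,0.7],"angular":[0,0.005,0]},
  ],
)

```text
clock: 12.08
tool_pos: [0.5583, 0.0646, 0.1788]
tool_rot: [-0.001, 0.031, 1.0, -0.0]
contact_force: [0.4, -0.5, -0.9]
grip_width: 0.0065
```

>>> step_arm(
  series=[
    {"jaw":-1,"translation":[0,0,0],"angular":[0,0,0]},
  ],
)

```text
clock: 12.17
tool_pos: [0.5581, 0.0649, 0.1781]
tool_rot: [-0.002, 0.031, 1.0, -0.0]
contact_force: [0.3, -0.4, -0.7]
grip_width: 0.0067
```

```bash
python3 plan.py .5587 .0626 .1584 176.3
```

```text
clock 12.17 pos [0.5581 0.0649 0.1781] jaw 0.0067 F [ 0.3 -0.4 -0.7]
translation [-0.08, -0.22, 1.97] angular [-0.001, -0.003, 0.003]
```

>>> step_arm(
  series=[
    {"jaw":-1,"translation":[-0.08,-0.2,0.4],"angular":[0,-0.003,0.003]},
    {"jaw":-1,"translation":[-0.08,-0.2,0.9],"angular":[0,-0.003,0.003]},
    {"jaw":-1,"translation":[-0.08,-0.2,1.4],"angular":[0,-0.003,0.003]},
    {"jaw":-1,"translation":[-0.08,-0.2,1.8],"angular":[0,-0.003,0.003]},
    {"jaw":-1,"translation":[-0.08,-0.2,1.9],"angular":[0,-0.003,0.003]},
  ],
)

```text
clock: 12.58
tool_pos: [0.5584, 0.0625, 0.1581]
tool_rot: [-0.001, 0.032, 0.999, -0.0]
contact_force: [0.6, 0.1, -0.5]
grip_width: 0.0067
```

```bash
python3 - <<'E'
from h import *
import plan
b,Ks,Es=grab("scene")
crop(b,275,130,90,75,8,"pics/s9.png")
plan.plan(.5587,.0626,.1500,176.3)
E
```

```text
clock 12.63 pos [0.5585 0.0626 0.1584] jaw 0.0068 F [-0.  -0.2 -0.6]
translation [-0.02, 0.0, 0.84] angular [-0.001, -0.001, -0.0]
```

View pics/s9.png

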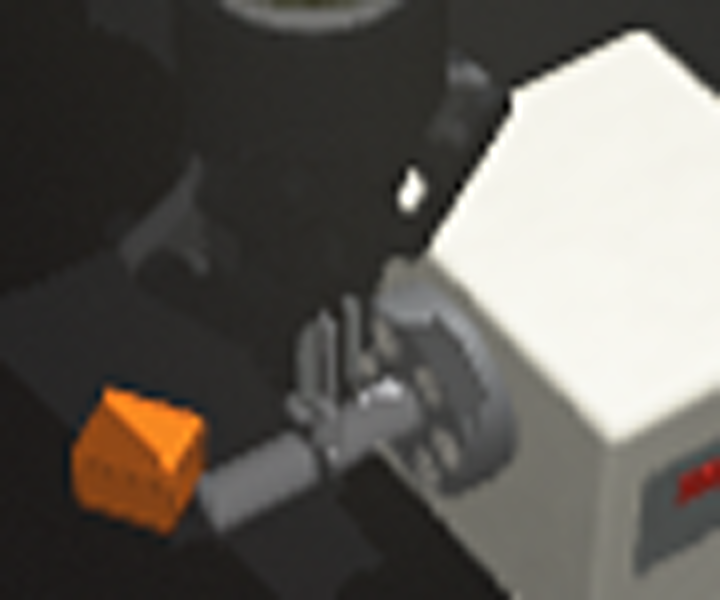

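The fork hangs right above the dark groove, at crop (325,450) or scene (316,186). I'll descend by feel: contact at TCP z≈0.150 means the groove, and 0.154 would mean the full shaft.

>>> step_arm(
  series=[
    {"jaw":-1,"translation":[0,0,0.15],"angular":[0,0,0]},
    {"jaw":-1,"translation":[0,0,0.3],"angular":[0,0,0]},
    {"jaw":-1,"translation":[0,0,0.4],"angular":[0,0,0]},
    {"jaw":-1,"translation":[0,0,0.45],"angular":[0,0,0]},
  ],
)

```text
clock: 12.97
tool_pos: [0.5585, 0.0626, 0.1538]
tool_rot: [-0.001, 0.032, 0.999, -0.0]
contact_force: [-0.4, -0.3, -0.7]
grip_width: 0.0065
```

>>> step_arm(
  series=[
    {"jaw":-1,"translation":[0,0,0.1],"angular":[0,0,0]},
    {"jaw":-1,"translation":[0,0,0.2],"angular":[0,0,0]},
    {"jaw":-1,"translation":[0,0,0.25],"angular":[0,0,0]},
  ],
)

```text
clock: 13.22
tool_pos: [0.5584, 0.0626, 0.1512]
tool_rot: [-0.001, 0.032, 0.999, -0.0]
contact_force: [0.7, 0.7, -0.4]
grip_width: 0.0067
```

No contact at 0.1512, well below the 0.1544 full-shaft height, so the fork is in the groove.

>>> step_arm(
  series=[
    {"jaw":-1,"translation":[0,0,0.05],"angular":[0,0,0]},
    {"jaw":-1,"translation":[0,0,0.1],"angular":[0,0,0]},
    {"jaw":-1,"translation":[0,0,0.15],"angular":[0,0,0]},
  ],
)

```text
clock: 13.47
tool_pos: [0.5586, 0.0626, 0.1504]
tool_rot: [-0.0, 0.032, 0.999, -0.0]
contact_force: [-2.0, -0.2, 8.1]
grip_width: 0.0066
```

```bash
python3 plan.py .5587 .0626 .1384 176.3
```

```text
clock 13.47 pos [0.5586 0.0626 0.1504] jaw 0.0066 F [-2.  -0.2  8.1]
translation [-0.01, 0.0, 1.2] angular [-0.001, -0.001, -0.0]
```

First contact is at 0.1504 as predicted, nearly balanced (Fx −2 N, Fz 8 N). Pressing in small steps.

>>> step_arm(
  series=[
    {"jaw":-1,"translation":[0.02,0,0.1],"angular":[0,0,0]},
    {"jaw":-1,"translation":[0.02,0,0.17],"angular":[0,0,0]},
    {"jaw":-1,"translation":[0.02,0,0.24],"angular":[0,0,0]},
  ],
)

```text
clock: 13.72
tool_pos: [0.5589, 0.0626, 0.1493]
tool_rot: [0.001, 0.032, 0.999, -0.0]
contact_force: [-1.6, -0.1, 9.2]
grip_width: 0.0066
```

```bash
python3 plan.py .5587 .0626 .1384 176.3
```

```text
clock 13.72 pos [0.5589 0.0626 0.1493] jaw 0.0066 F [-1.6 -0.1  9.2]
translation [0.03, -0.0, 1.09] angular [-0.001, 0.002, -0.0]
```

>>> step_arm(
  series=[
    {"jaw":-1,"translation":[0.04,0,0.12],"angular":[0,0,0]},
    {"jaw":-1,"translation":[0.04,0,0.2],"angular":[0,0,0]},
    {"jaw":-1,"translation":[0.04,0,0.28],"angular":[0,0,0]},
  ],
)

```text
clock: 13.97
tool_pos: [0.5591, 0.0626, 0.1476]
tool_rot: [0.002, 0.032, 0.999, -0.001]
contact_force: [-1.5, 0.2, 6.3]
grip_width: 0.007
```

>>> step_arm(
  series=[
    {"jaw":-1,"translation":[0.02,0,0.12],"angular":[0,0,0]},
    {"jaw":-1,"translation":[0.02,0,0.2],"angular":[0,0,0]},
    {"jaw":-1,"translation":[0.02,0,0.26],"angular":[0,0,0]},
  ],
)

```text
clock: 14.22
tool_pos: [0.5589, 0.0625, 0.1452]
tool_rot: [0.002, 0.032, 0.999, -0.001]
contact_force: [-1.6, -0.4, 2.2]
grip_width: 0.0068
```

>>> step_arm(
  series=[
    {"jaw":-1,"translation":[0.02,0,0.12],"angular":[0,0,0]},
    {"jaw":-1,"translation":[0.02,0,0.22],"angular":[0,0,0]},
    {"jaw":-1,"translation":[0.02,0,0.3],"angular":[0,0,0]},
  ],
)

```text
clock: 14.47
tool_pos: [0.5584, 0.0626, 0.1416]
tool_rot: [0.001, 0.032, 0.999, -0.001]
contact_force: [-0.9, 0.3, -1.8]
grip_width: 0.0064
```

>>> step_arm(
  series=[
    {"jaw":-1,"translation":[0.02,0,0.1],"angular":[0,0,0]},
    {"jaw":-1,"translation":[0.02,0,0.2],"angular":[0,0,0]},
    {"jaw":-1,"translation":[0.02,0,0.25],"angular":[0,0,0]},
  ],
)

```text
clock: 14.72
tool_pos: [0.5582, 0.0626, 0.1388]
tool_rot: [0.001, 0.032, 0.999, -0.001]
contact_force: [-0.5, -1.1, 0.0]
grip_width: 0.0066
```

>>> step_arm(
  series=[
    {"jaw":-1,"translation":[0,0,0.06],"angular":[0,0,0]},
    {"jaw":-1,"translation":[0,0,0.12],"angular":[0,0,0]},
  ],
)

```text
clock: 14.88
tool_pos: [0.5584, 0.0626, 0.1384]
tool_rot: [0.002, 0.032, 0.999, -0.001]
contact_force: [-4.1, 0.8, 11.0]
grip_width: 0.0061
```

>>> step_arm(
  series=[
    {"jaw":-1,"translation":[0,0,0.06],"angular":[0,0,0]},
    {"jaw":-1,"translation":[0,0,0.06],"angular":[0,0,0]},
  ],
)

```text
clock: 15.05
tool_pos: [0.5584, 0.0626, 0.1385]
tool_rot: [0.002, 0.032, 0.999, -0.001]
contact_force: [-4.0, -0.2, 6.5]
grip_width: 0.0067
```

A firm stop at z=0.1384 means it is seated: the origin is on the axis. I'll relax the press, open only as far as the wheel allows, and rise.

>>> step_arm(
  series=[
    {"jaw":-1,"translation":[0,0,-0.04],"angular":[0,0,0]},
    {"jaw":-0.85,"translation":[0,0,-0.04],"angular":[0,0,0]},
    {"jaw":-0.75,"translation":[0,0,-0.04],"angular":[0,0,0]},
    {"jaw":-0.65,"translation":[0,0,-0.04],"angular":[0,0,0]},
    {"jaw":-0.65,"translation":[0,0,-0.04],"angular":[0,0,0]},
  ],
  force=20,
)

```text
clock: 15.47
tool_pos: [0.5585, 0.0626, 0.1389]
tool_rot: [0.002, 0.032, 0.999, -0.001]
contact_force: [0.4, -0.4, -0.1]
grip_width: 0.0148
```

>>> step_arm(
  series=[
    {"jaw":-0.65,"translation":[0,0,-0.3],"angular":[0,0,0]},
    {"jaw":-0.65,"translation":[0,0,-1],"angular":[0,0,0]},
    {"jaw":-0.65,"translation":[0,0,-2.5],"angular":[0,0,0]},
    {"jaw":-0.65,"translation":[0,0,-5],"angular":[0,0,0]},
    {"jaw":-0.65,"translation":[0,0,-8],"angular":[0,0,0]},
  ],
)

```text
clock: 15.88
tool_pos: [0.5576, 0.0627, 0.2194]
tool_rot: [0.001, 0.032, 0.999, -0.001]
contact_force: [0.7, -0.2, 0.1]
grip_width: 0.0149
```

```bash
python3 - <<'E'
from h import *
import plan
b,Ks,Es=grab("scene")
crop(b,265,130,110,80,7,"pics/s10.png")
plan.plan(.45,-.1,.25,176.3)
E
```

```text
clock 15.93 pos [0.5599 0.0626 0.2265] jaw 0.0151 F [ 0.9 -0.1  7.7]
translation [9.89, -16.94, -2.45] angular [-0.002, 0.013, 0.0]
```

View pics/s10.png

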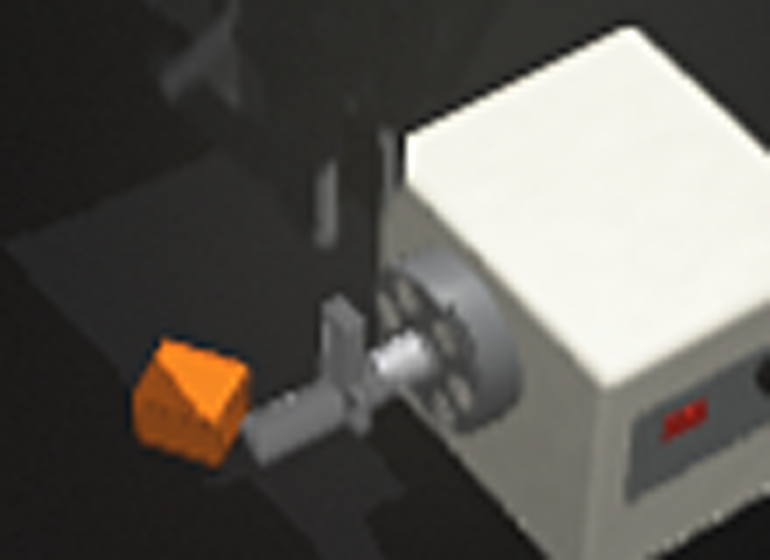

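The clip stands upright in the groove, free of the jaws, with its tab at crop (343,345), or scene (314,179). I'll retreat and check.

>>> step_arm(
  series=[
    {"jaw":-0.65,"translation":[2,-3,-2],"angular":[0,0,0]},
    {"jaw":-0.65,"translation":[4,-6,-3],"angular":[0,0,0]},
    {"jaw":-0.65,"translation":[6,-9,-3],"angular":[0,0,0]},
    {"jaw":-0.65,"translation":[8,-12,-3],"angular":[0,0,0]},
    {"jaw":-0.65,"translation":[10,-15,-3],"angular":[0,0,0]},
  ],
)

```text
clock: 16.35
tool_pos: [0.449, -0.0815, 0.2562]
tool_rot: [0.007, 0.032, 0.999, -0.001]
contact_force: [1.2, 0.0, 0.6]
grip_width: 0.0152
```

>>> step_arm(
  series=[
    {"jaw":-0.65,"translation":[1,-3,0],"angular":[0,0,0]},
    {"jaw":-0.65,"translation":[2,-6,0],"angular":[0,0,0]},
    {"jaw":-0.65,"translation":[3,-8,0],"angular":[0,0,0]},
    {"jaw":-0.65,"translation":[3,-9,0],"angular":[0,0,0]},
    {"jaw":-0.65,"translation":[3,-9,0],"angular":[0,0,0]},
  ],
)

```text
clock: 16.77
tool_pos: [0.4133, -0.1709, 0.2565]
tool_rot: [0.008, 0.033, 0.999, -0.002]
contact_force: [1.3, 0.9, 0.3]
grip_width: 0.0151
```

```bash
python3 - <<'E'
from h import *
b,Ks,Es=grab("scene");a,Kt,Et=grab("top")
cv2.imwrite("pics/sF.png",b);cv2.imwrite("pics/tF.png",a)
A=cv2.resize(b[150:210,285:345],None,fx=6,fy=6,interpolation=cv2.INTER_CUBIC);B=cv2.resize(a[190:250,275:335],None,fx=6,fy=6,interpolation=cv2.INTER_CUBIC)
cv2.imwrite("pics/F1.png",np.hstack([A,B]))
o=np.array([.5584,.0626,.105])
for n,K,E,of in(("scene",Ks,Es,(285,150)),("top",Kt,Et,(275,190))): print(n,[((proj(K,E,o+[0,0,h])[0]-of)*6).round().tolist() for h in(0,.046)])
E
```

```text
scene [[172.0, 214.0], [172.0, 141.0]]
top [[176.0, 165.0], [174.0, 155.0]]
```

View pics/F1.png

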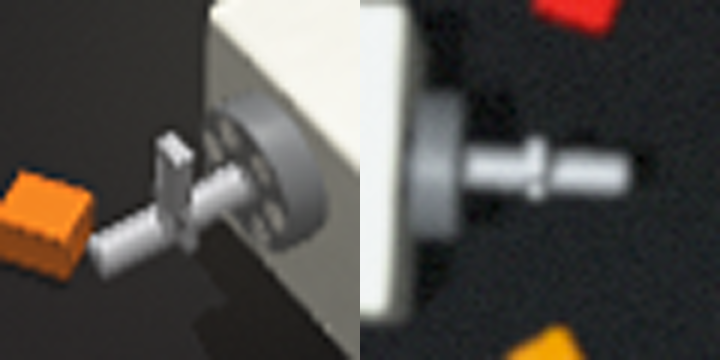

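View pics/sF.png

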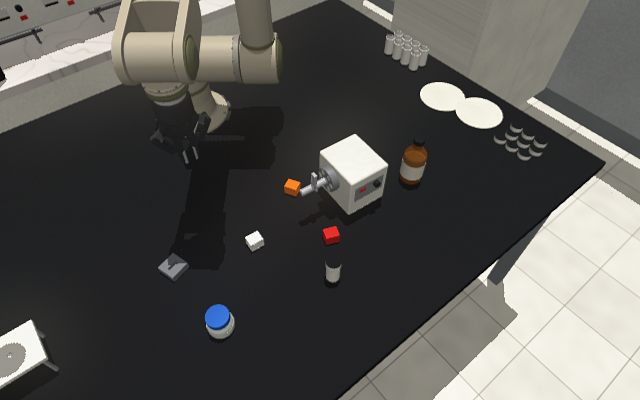

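View pics/tF.png

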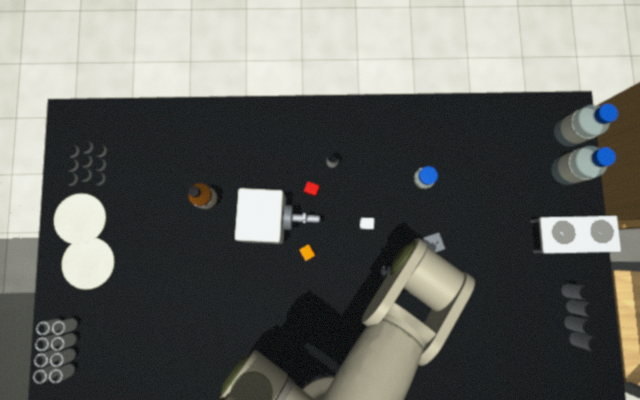

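The clip stands upright in the groove. Its tab top is at crop (175,145), against a predicted (172,141) for fully seated. The sleeve is at scene (255,240), and the bottle, jar and vessel are at the same pixels as at the start. Handing in.

```bash
python3 -c "
from h import *
s,p,_=tool(); print(s['clock'],p,s['contact_force']); print(workorder.sign_off())"
```

```text
16.8667 [ 0.41374838 -0.1689456   0.2561938 ] [ 0.17332466 -0.57955211  0.31393144]
the job is handed in; nothing more can be done
None
```

The job is done and handed in at 16.9 s of the 54 s allowed; no verdict was reported.

- **Sleeve:** I slid the white sleeve off the shaft with almost no force and set it on open bench at about (0.547, −0.121). Its first touch on the bench was about 4 N. The readings between moves peaked at about 15 N before I let go. It is standing flat.
- **Finding the groove:** I touched the shaft's open end with the clip and took the groove as 40 mm in from there. That put it 1.4 mm from where the cameras had it, and I used the touch value. The lips first met resistance at exactly the groove height, 4 mm below where they would have hit the full shaft.
- **Clip:** The highest downward force I read while pressing was about 11 N. The force dropped as the clip snapped in, and it came to a firm stop with its origin on the shaft axis. I then let go and moved the arm clear.
- **Last checks:** The final pictures show the clip upright in the groove. Its tab top is under 1 pixel (about 2.5 mm) from the predicted seated position, which is within the camera calibration error. The bottle, jar, vessel and both look-alikes look unmoved, and nothing was touching the robot. No check failed.

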